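Pull the red knob off the hob with the knob puller

TASK

The red control knob of the hob has to come off so that the panel under it can be wiped. Take the knob puller by its handle, hook its fork under the red knob, pull straight up until the knob pops off its post, and then stand the puller upright on the free worktop with the red knob still lying in its fork. Do not pull with the fingers on the knob, and leave the black knob on its post.

Things in the scene. Friction and masses are not known exactly. Their poses are not given: they have to be found in the camera images.
- puller_grip (a point): Handle centre of the loose knob puller (C-shaped, steel), 90 mm above its underside. Wooden handle 24x24 mm, 56-120 mm up, above the slot's middle. x: way the tines point, z: up. Flat fork at the bottom, 4 mm thick: tines at y=+-15.5 to 27 mm, tips x=+32, slot closed at x=-18. Riser at x=-46 to -40 carries an arm 50-56 mm up, clear of a knob. Hooked, this point is over the knob's axis.
- red_knob_center (a point): Centre of the loose red push-on knob, 54 mm across, 24 tall, on either hob post; axes as the hob's. Its flat underside (12 mm below this point) sits 16 mm above the panel on a collar 18 mm across; the gap round the collar is open. Sprung noses hold it: about 6 N (at most 10) straight up frees it; 15 mm of lift clears the post. Once off it lies flat on the fork, hollow side down.
- black_knob_center (a point): Centre of the black knob, same make and size as the red one, on the hob's other post, 120 mm from the red one. It stays on.
- hob: White single-plate hob, fixed: 220 mm (x) by 300 (y), panel 50 mm above the worktop. Origin: centre of its footprint, at worktop height. Dark hotplate 160 mm across, 64 mm high, at y=+45 mm. Steel control strip along its -y side, knob posts at x=+-60, y=-105 mm. The strip is open to -y: the fork can come in along the hob's +y, riser behind it, and meets nothing.
There are look-alikes about, which are no part of the job. What is meant by the part that bears puller_grip is not blue or pink, and is the smaller of those in its own colour.

How it is judged (in metres and radians):
On the way, in this order (a step that is already met when the one before it is completed fails the run):
1. the puller's fork is hooked round the collar under the red knob, which is still on its post (horizontal distance between puller_grip and red_knob_center below 0.02 m and height (world z) of puller_grip between 0.134 and 0.158 m and angle between puller_grip's own z axis and vertical below 0.2 rad and distance of red_knob_center from where it was at the start of the episode below 0.006 m), for 0.05 s.
2. the red knob is off its post, carried level on the puller's fork (height (world z) of red_knob_center above 0.1 m and angle between red_knob_center's own z axis and vertical below 0.3 rad and horizontal distance between puller_grip and red_knob_center below 0.03 m and contact force between puller and red_knob above 0.1 N), for 0.1 s.
At the end, for the whole second after the job is handed in: The puller stands upright (within 10 degrees) on the worktop, at rest; the red knob lies in its fork, level within 14 degrees, its axis within 30 mm of the handle's axis and its centre less than 30 mm above the worktop; the black knob is on its post, moved by less than 6 mm (height (world z) of puller_grip below 0.097 m and angle between puller_grip's own z axis and vertical below 0.17 rad and horizontal distance between puller_grip and red_knob_center below 0.03 m and height (world z) of red_knob_center below 0.03 m and angle between red_knob_center's own z axis and vertical below 0.25 rad and linear speed of each of puller, red_knob below 0.02 m/s and distance of black_knob_center from where it was at the start of the episode below 0.006 m); the robot touches nothing.
It fails at once if the fingers press on the red knob (more than 2 N) (contact force between the fingers and red_knob above 2 N).
It fails at once if the black knob is pulled off (moved more than 8 mm) (distance of black_knob_center from where it was at the start of the episode above 0.008 m).
It also fails if it takes over 54 s, if anything falls off the work surface, if the arm or the gripper's body presses on something with over 40 N, if the wrist force passes 120 N, or if a joint passes its speed limit or range.

ROBOT

A 7-joint arm with a two-finger parallel gripper is mounted at the origin on the work surface; the furniture and walls round the work are solid. World frame = base frame: x ahead of the robot, y to its left, z up, the work surface at z = 0. Lengths are in m, angles in degrees, forces in N, time in s.
With the tool pointing down it reaches from about 0.425 to 0.875 m from the base axis. Payload 4.7 kg.
Tool frame: the origin (TCP) lies at the very end of the fingers, on their centre line; the grasp point (between the pads) lies 19 mm behind it; z points along the fingers, y is the line along which they close (so a half turn about z gives the same grasp; the last joint's range is limited). The gripper opens to 87 mm and grips with 3 to 60 N. Pads are 19 mm wide; open, the fingers measure 117 mm over their backs; the gripper's body (75 mm by 190 mm) begins 51 mm behind the grasp point.
Start: joints at [77.412, 18.392, -4.016, 83.108, 1.295, 78.541, -3.26], TCP at [0.151, -0.632, 0.223] pointing down, gripper open.
Joint ranges: [-163.93, 163.93], [-17.29, 119.83], [-79.2, 71.16], [3.27, 140.29], [-89.18, 269.18], [5.43, 117.66], [-154.24, 154.24]. Speed limits (degrees/s): [147.25, 147.25, 180, 180, 180, 180, 180].

INTERFACE

Orientations are given as [roll, pitch, yaw] about the fixed x, y, z axes, in that order (R = Rz(yaw) Ry(pitch) Rx(roll)).
In Python, from cell import get_obs, read_camera, sign_off, silhouettes gives the robot as it stands.
- The arm moves only by the tool play_rows, never from a script. Its argument "steps" is a list that holds one entry, the list of rows, each a list of 7 numbers: the shift along the tool's x, y, z in m, then the turn, a rotation vector about the tool's x, y, z in rad, then the finger opening in m, from 0 to 0.087. A call has 1 to 12 rows; each row shifts and turns the commanded pose from where the row before left it, along the tool's axes as they then stand; what a row does not reach is not made up. A row lasts 1/10 s, in which the tool goes at most 50 mm and 8.59 degrees, less where a joint would pass 70% of its speed; a pose out of reach is approached as far as the arm can. A call is refused whole if a number of a shift passes 0.05 or a number of a turn 0.15, either way. A call with a gripper value outside its range is refused whole. The fingers move at their own pace and stop on an object; "force" is the grip in N (left out, the last holds). Time passes only in rows, so rows that do not move let the fingers close. It gives the time, the measured TCP pose, the force, the opening and the grip force at its end, in the units of the state.
- get_obs(): the state, without advancing time (a new reading comes with each control period).
- read_camera(name): name is "side" or "top" or "wrist"; returns a dict with "frame" (480x640x3 uint8, red, green, blue), "intrinsics" (3x3 intrinsics, pixels), "view" (4x4, takes a point from world to camera coordinates). Camera axes: x right, y up, looking along -z (the intrinsics and any distortion apply to the point x, -y, -z); pixel columns grow to the right and rows downward; lengths in m; the calibration is good to about 2 mm. A picture is of the moment at which its call begins. There is no depth.
- sign_off(): hands the job in; it is judged then, once.
Trained networks look in the newest picture that a camera, given by its name, has taken for a name from the list of things; names that differ only in an ending like _2 or _b are one class to them, and where a whole thing is asked for, a point or a joint stands for the part that bears it (a point fixed in the world has none). Each returns a list of dicts, best first, with "p" (0 to 1); they miss things now and then, are a little off and sometimes report something else, mostly with a low value. They report only what shows in the picture. A call takes as long as a camera call. They do not tell look-alikes from the thing itself.
- silhouettes(camera, name): "pixels" (480x640 bool, what is visible of it) and "extent" ([left, top, right, bottom] in pixels, round what is visible of it).
The state is a dict: "time_s": time; "qpos": joint angles; "joint_velocities": joint speeds; "effort": joint torques, N m; "tool_pos": TCP position; "tool_rot": TCP orientation; "force": force on the tool from outside, world axes, zero at the start; "wrist_torque": the same for the moment, N m; "grip_width": finger opening in m; "grasp_force": force on a finger pad.
Only numpy, scipy, OpenCV 4.12 (cv2) and the standard library are available. Lean on these libraries where they do the work, as an engineer would, in place of code of your own. Each camera call takes 0.05 s, during which the arm holds its last target. There are 200 camera calls.

## Working session

There is one attempt and no reset: what is moved stays moved. The work goes in short steps, Python scripts to look and compute and a tool call to move; the robot and the scene stay as the last step left them, time stands still between calls to the robot, and variables do not carry over. Pictures are saved under pics/ and viewed, at most 10 in all, crops included, and the job is handed in when it is done.

Besides the shell and the picture viewer there is one more tool, called after "Request:" by a JSON object that holds its "method" and its "body", one argument or row to a line. play_rows: Moves the arm, as the interface text tells. Its arguments: {"type":"object","properties":{"steps":{"type":"array","items":{"type":"array","items":{"type":"array","items":{"type":"number"}}}},"force":{"type":"number"}},"required":["steps"]}

```bash
mkdir -p pics; ls; python3 - <<'E'
from cell import *
import cv2,numpy as np
s=get_obs();print({k:np.round(v,3).tolist() for k,v in s.items()})
ims=[]
for c in("top","side"):
    r=read_camera(c);ims.append(r["frame"]);np.savez(f"{c}.npz",**r);print(c,r["intrinsics"].tolist(),np.round(r["view"],4).tolist())
    for n in("puller_grip","red_knob_center","black_knob_center","hob"):
        print(n,[(round(d["p"],2),np.round(d["extent"]).tolist()) for d in silhouettes(c,n)])
    cv2.imwrite(f"pics/{c}0.png",ims[-1][...,::-1])
E
```

```text
pics
{'time_s': 0.0, 'qpos': [77.412, 18.437, -4.015, 83.173, 1.296, 78.539, -3.261], 'joint_velocities': [0.034, -0.024, 0.011, -0.058, -0.134, -0.026, 0.012], 'effort': [0.0, -49.129, -0.404, -31.252, -0.064, 0.044, 0.0], 'tool_pos': [0.15, -0.632, 0.222], 'tool_rot': [-179.896, 0.007, 13.395], 'force': [0.372, -0.975, 0.356], 'wrist_torque': [0.008, -0.033, -0.027], 'grasp_force': 0.0, 'grip_width': 0.087}
top [[484.1319067683531, 0.0, 320.0561084640519], [0.0, 484.1319067683531, 241.94828145946818], [0.0, 0.0, 1.0]] [[0.0111, -0.9999, -0.011, -0.1759], [0.983, 0.0089, 0.1834, -0.4805], [-0.1833, -0.0128, 0.983, -1.0077], [0.0, 0.0, 0.0, 1.0]]
puller_grip [(0.9, [435.0, 235.0, 481.0, 263.0]), (0.78, [454.0, 296.0, 509.0, 352.0]), (0.76, [371.0, 201.0, 409.0, 247.0]), (0.61, [345.0, 269.0, 406.0, 324.0])]
red_knob_center [(0.8, [229.0, 154.0, 254.0, 184.0])]
black_knob_center [(0.78, [235.0, 209.0, 260.0, 233.0])]
hob [(0.65, [230.0, 154.0, 253.0, 183.0]), (0.63, [129.0, 150.0, 271.0, 266.0]), (0.57, [232.0, 212.0, 259.0, 233.0])]
side [[466.3670743109375, 0.0, 315.2723992288142], [0.0, 466.3670743109375, 242.08203041706676], [0.0, 0.0, 1.0]] [[-0.9168, -0.3993, -0.007, 0.3688], [0.206, -0.4878, 0.8483, -0.2552], [-0.3421, 0.7763, 0.5295, -0.6794], [0.0, 0.0, 0.0, 1.0]]
puller_grip [(0.89, [308.0, 189.0, 343.0, 246.0]), (0.86, [407.0, 157.0, 453.0, 230.0]), (0.76, [354.0, 188.0, 413.0, 270.0]), (0.56, [348.0, 168.0, 375.0, 225.0])]
red_knob_center [(0.93, [184.0, 262.0, 210.0, 287.0])]
black_knob_center []
hob [(0.96, [88.0, 273.0, 297.0, 434.0])]
```

View pics/top0.png

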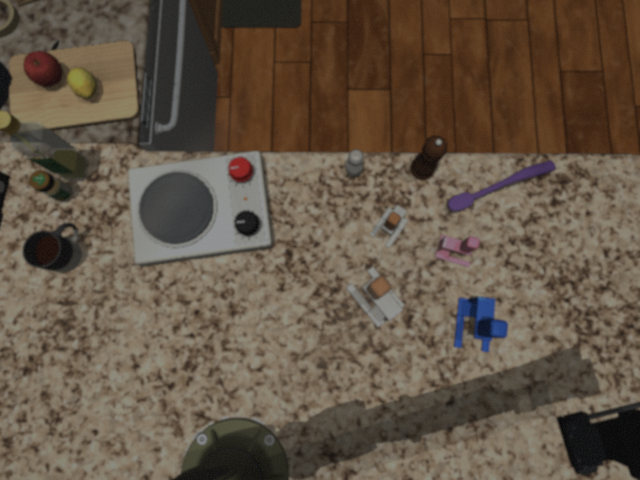

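View pics/side0.png

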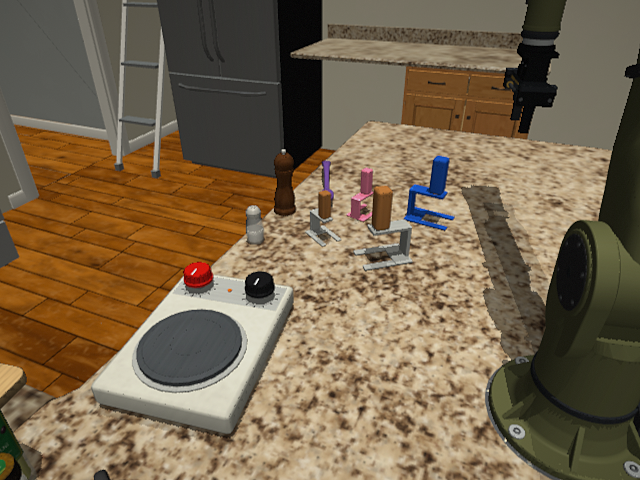

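The steel pullers are small at top (390,224) / side (322,217), and large at top (375,296) / side (383,229). The other two are pink at top (458,249) and blue at top (481,324). The small steel one fits: it isn't blue or pink, and it's the smaller of its colour. I'll confirm that in a crop and fit the poses.

```bash
cat > h.py <<'E'
import numpy as np,cv2
from scipy.optimize import minimize
def proj(P,c):
    V,K=c["view"],c["intrinsics"];q=np.asarray(P)@V[:3,:3].T+V[:3,3]
    q=q*[1,-1,-1];u=q@K.T;return u[:,:2]/u[:,2:]
def box(x0,x1,y0,y1,z0,z1): return np.array([[x,y,z] for x in(x0,x1) for y in(y0,y1) for z in(z0,z1)])/1e3
PUL=[box(-18,32,15.5,27,-90,-86),box(-18,32,-27,-15.5,-90,-86),box(-46,-18,-27,27,-90,-86),box(-46,-40,-13,13,-90,-34),box(-46,12,-12,12,-40,-34),box(-12,12,-12,12,-34,30)]
HOB=[box(-110,110,-150,150,0,50)]
t=np.linspace(0,2*np.pi,24)
CYL=lambda x,y,r,z0,z1:np.array([[x+r*np.cos(a),y+r*np.sin(a),z] for a in t for z in(z0,z1)])/1e3
HOB+= [CYL(0,45,80,50,64),CYL(60,-105,27,66,90),CYL(-60,-105,27,66,90)]
def T(P,p,z):
    c,s=np.cos(p[2]),np.sin(p[2]);return P@np.array([[c,s,0],[-s,c,0],[0,0,1]])+[p[0],p[1],z]
def ren(parts,p,z,c,S=4):
    m=np.zeros((480*S,640*S),np.uint8)
    for b in parts:
        u=proj(T(b,p,z),c)
        cv2.fillConvexPoly(m,cv2.convexHull(np.round((u+.5)*S-.5).astype(np.int32)),1)
    return cv2.resize(m.astype(np.float32),(640,480),interpolation=cv2.INTER_AREA)
def cost(p,parts,z,obs):
    e=0
    for c,m in obs:
        r=ren(parts,p,z,c);e+=1-np.minimum(r,m).sum()/np.maximum(r,m).sum()
    return e
def fit(parts,z,obs,xy,yaws):
    best=None
    sim=lambda p,d,a:np.array([p,p+[d,0,0],p+[0,d,0],p+[0,0,a]])
    for y in yaws:
        p=np.array([*xy,y]);r=minimize(cost,p,(parts,z,obs),method="Nelder-Mead",options=dict(initial_simplex=sim(p,.02,.3),maxfev=80))
        if best is None or r.fun<best.fun: best=r
    return minimize(cost,best.x,(parts,z,obs),method="Nelder-Mead",options=dict(initial_simplex=sim(best.x,.005,.1),maxfev=150,xatol=1e-4,fatol=1e-5))
def ray(uv,c,z):
    V,K=c["view"],c["intrinsics"];d=np.linalg.inv(K)@[*uv,1];d=V[:3,:3].T@(d*[1,-1,-1]);o=-V[:3,:3].T@V[:3,3]
    return o+d*(z-o[2])/d[2]
E
cat > f.py <<'E'
from cell import *
from h import *
cs={}
for k in("top","side"):
    cs[k]=read_camera(k)
def pick(k,n,uv):
    return min(silhouettes(k,n),key=lambda d:abs(np.array([d["extent"][0]+d["extent"][2],d["extent"][1]+d["extent"][3]])/2-uv).sum())["pixels"].astype(np.float32)
o=[(cs["top"],pick("top","puller_grip",[390,224])),(cs["side"],pick("side","puller_grip",[325,217]))]
P=fit(PUL,.09,o,ray([390,222],cs["top"],.05)[:2],np.arange(0,6.28,.52))
print("puller",P.x[:2].round(4),np.degrees(P.x[2]).round(1),P.fun)
oh=[(cs["side"],pick("side","hob",[190,350])),(cs["top"],np.maximum.reduce([pick("top","hob",[200,208]),pick("top","red_knob_center",[241,169]),pick("top","black_knob_center",[247,221])]))]
H=fit(HOB,0,oh,ray([200,208],cs["top"],.05)[:2],[-1.57+d for d in(-.1,.1)]+[1.57])
print("hob",H.x[:2].round(4),np.degrees(H.x[2]).round(1),H.fun)
ims=[]
for k,z,(p,parts,zz) in [("top",(345,190,60,60),(P,PUL,.09)),("side",(295,175,80,80),(P,PUL,.09)),("top",(120,140,160,135),(H,HOB,0)),("side",(80,250,220,190),(H,HOB,0))]:
    im=cs[k]["frame"][...,::-1].copy();f=380/z[2];x,y,w,h=z
    im=cv2.resize(im[y:y+h,x:x+w],None,fx=f,fy=f,interpolation=cv2.INTER_CUBIC)
    for b in parts:
        u=(proj(T(b,p.x,zz),cs[k])+.5-[x,y])*f
        cv2.polylines(im,[cv2.convexHull(u.astype(np.int32))],True,(0,255,0),1)
    ims.append(cv2.copyMakeBorder(im,0,380-im.shape[0],0,0,cv2.BORDER_CONSTANT)[:380] if im.shape[0]<380 else im[:380])
o=np.vstack([np.hstack(ims[:2]),np.hstack(ims[2:])]);o=cv2.resize(o,(600,600))
cv2.imwrite("pics/fit1.png",o)
for s in(1,-1):print(s,T(np.array([[s*.06,-.105,.078]]),H.x,0).round(4),proj(T(np.array([[s*.06,-.105,.078]]),H.x,0),cs["top"]).round())
E
python3 f.py
```

```text
puller [ 0.5207 -0.3231] 146.2 0.2772366404533386
hob [0.5643 0.0954] -171.2 0.17218363285064697
1 [[0.4889 0.19   0.078 ]] [[149. 234.]]
-1 [[0.6075 0.2083 0.078 ]] [[145. 180.]]
```

View pics/fit1.png

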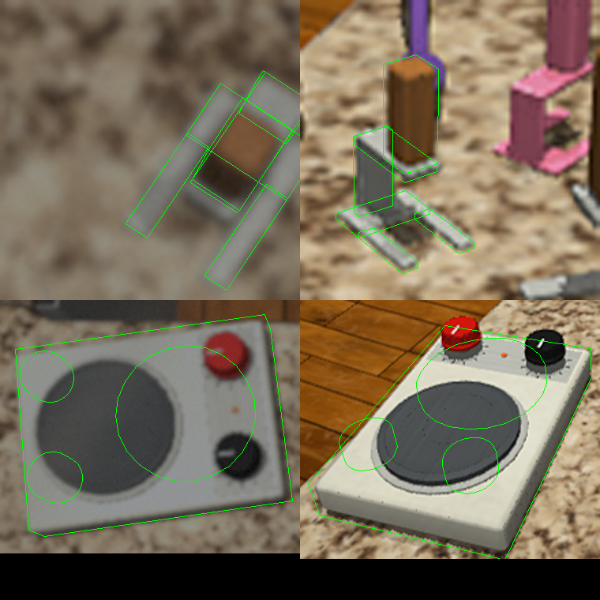

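The crop confirms the small steel puller, with tines pointing to lower left in the top view; the fit overlays it well. The hob fit is flipped by a half turn, so I'll refit it near yaw 9° and compute the first move.

```bash
cat >> h.py <<'E'
from scipy.spatial.transform import Rotation as Ro
def delta(s,pos,yaw):
    R=Ro.from_euler("xyz",s["tool_rot"],degrees=True);G=Ro.from_euler("xyz",[180,0,yaw],degrees=True)
    print("t",s["time_s"],"tool",np.round(s["tool_pos"],4),np.round(s["tool_rot"],2),"shift(tool)",R.inv().apply(np.array(pos)-s["tool_pos"]).round(4),"rotvec",(R.inv()*G).as_rotvec().round(4),"q",np.round(s["qpos"],1))
E
sed -i 's/\[-1.57+d for d in(-.1,.1)\]+\[1.57\]/[.1,.2]/; s/fit1/fit2/' f.py
cat >> f.py <<'E'
for k,n in(("top","red_knob_center"),("side","red_knob_center"),("top","black_knob_center")):
    m=silhouettes(k,n)[0]["pixels"];v,u=np.nonzero(m);print(k,n,ray([u.mean(),v.mean()],cs[k],.08).round(4))
delta(get_obs(),[P.x[0],P.x[1],.2],np.degrees(P.x[2]))
E
python3 f.py
```

```text
puller [ 0.5198 -0.3216] 145.2 1.1034680604934692
hob [0.564  0.0954] 8.6 0.19018280506134033
1 [[6.39e-01 5.00e-04 7.80e-02]] [[241. 167.]]
-1 [[ 0.5203 -0.0174  0.078 ]] [[248. 221.]]
top red_knob_center [0.6354 0.0024 0.08  ]
side red_knob_center [0.6317 0.0067 0.08  ]
top black_knob_center [ 0.5164 -0.0159  0.08  ]
t 1.45 tool [ 0.1506 -0.6323  0.2226] [180.     0.    13.39] shift(tool) [ 0.4312 -0.2168  0.0226] rotvec [ 0.0000e+00  1.0000e-04 -2.3005e+00] q [77.4 18.4 -4.  83.1  1.3 78.5 -3.3]
```

View pics/fit2.png

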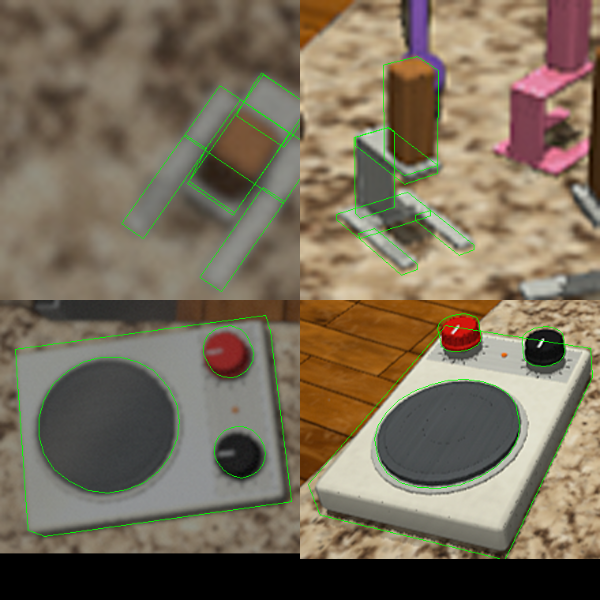

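The overlays now match the hob and both knobs. Red knob is at top (241,169), about (0.637, 0.001) in the world; the puller is at about (0.520, -0.322), yaw 146°. Next I translate, then turn.

Request:
{"method": "play_rows", "body": {
  "steps": [
    [[0.036,-0.018,0,0,0,0,0.087],[0.036,-0.018,0,0,0,0,0.087],[0.036,-0.018,0,0,0,0,0.087],[0.036,-0.018,0,0,0,0,0.087],[0.036,-0.018,0,0,0,0,0.087],[0.036,-0.018,0,0,0,0,0.087],[0.036,-0.018,0,0,0,0,0.087],[0.036,-0.018,0,0,0,0,0.087],[0.036,-0.018,0,0,0,0,0.087],[0.036,-0.018,0,0,0,0,0.087],[0.036,-0.018,0,0,0,0,0.087],[0.035,-0.018,0,0,0,0,0.087]]
  ]
}}

```text
time_s: 2.65
tool_pos: [0.521, -0.3212, 0.2228]
tool_rot: [180.0, -0.0, 13.4]
force: [0.2, -0.5, 0.4]
grip_width: 0.087
grasp_force: 0.0
```

Request:
{"method": "play_rows", "body": {
  "steps": [
    [[0,0,0,0,0,-0.145,0.087],[0,0,0,0,0,-0.145,0.087],[0,0,0,0,0,-0.145,0.087],[0,0,0,0,0,-0.145,0.087],[0,0,0,0,0,-0.145,0.087],[0,0,0,0,0,-0.145,0.087],[0,0,0,0,0,-0.145,0.087],[0,0,0,0,0,-0.145,0.087]]
  ]
}}

```text
time_s: 3.45
tool_pos: [0.5197, -0.3224, 0.2226]
tool_rot: [180.0, 0.0, 80.2]
force: [0.5, -1.1, -0.5]
grip_width: 0.0869
grasp_force: 0.0
```

Request:
{"method": "play_rows", "body": {
  "steps": [
    [[0,0,0,0,0,-0.145,0.087],[0,0,0,0,0,-0.145,0.087],[0,0,0,0,0,-0.145,0.087],[0,0,0,0,0,-0.145,0.087],[0,0,0,0,0,-0.145,0.087],[0,0,0,0,0,-0.145,0.087],[0,0,0,0,0,-0.145,0.087],[0,0,0,0,0,-0.145,0.087]]
  ]
}}

```text
time_s: 4.25
tool_pos: [0.5197, -0.3224, 0.2226]
tool_rot: [-180.0, 0.0, 146.7]
force: [0.9, 0.4, -1.1]
grip_width: 0.087
grasp_force: 0.0
```

```bash
python3 - <<'E'
from cell import *
from h import *
r=read_camera("wrist");im=r["frame"][...,::-1].copy()
for b in PUL: cv2.polylines(im,[cv2.convexHull(proj(T(b,[.5202,-.3223,np.radians(145.8)],.09),r).astype(np.int32))],True,(0,255,0),1)
cv2.imwrite("pics/w1.png",im)
m=silhouettes("wrist","puller_grip");print([(d["p"],d["extent"]) for d in m])
uv=proj(np.array([[.5202,-.3223,.09]]),r)[0]
m=[d for d in m if d["p"]>.4]
if m:
    d=min(m,key=lambda d:np.hypot((d["extent"][0]+d["extent"][2])/2-uv[0],(d["extent"][1]+d["extent"][3])/2-uv[1]))
    f=fit(PUL,.09,[(r,d["pixels"].astype(np.float32))],[.5202,-.3223],[2.545]);print(f.x,np.degrees(f.x[2]),f.fun)
delta(get_obs(),[.5202,-.3223,.071],145.8)
E
```

```text
[(0.9, [296.7, 187.0, 343.0, 267.2]), (0.83, [132.8, 222.5, 231.7, 299.1]), (0.62, [176.9, 0.0, 327.7, 134.7])]
[ 0.51724104 -0.32137518  2.53354877] 145.16165169874145 0.06611794233322144
t 4.35 tool [ 0.5197 -0.3225  0.2226] [180.     0.   146.33] shift(tool) [-0.0003  0.0004  0.1516] rotvec [0.     0.     0.0093] q [ 59.8  17.3 -37.4  87.9  10.6  78.4  77.9]
```

View pics/w1.png

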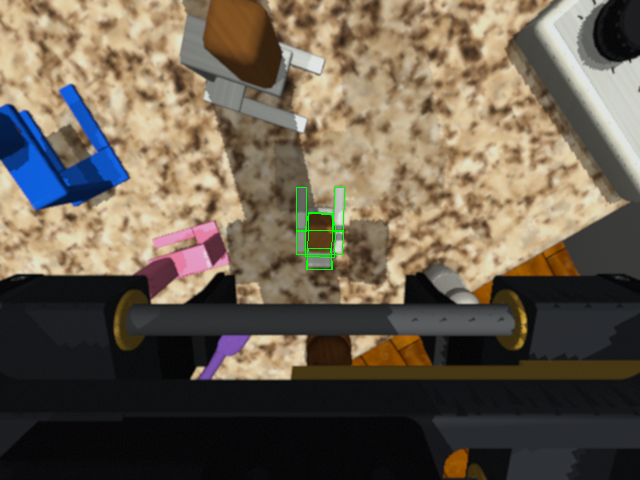

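The wrist view shows the small steel puller at (320,230), aligned with the tool and between the fingers. Pink at (190,250) and large steel at (250,70) are clear. I go down and grip.

Request:
{"method": "play_rows", "body": {
  "steps": [
    [[0,0,0.015,0,0,0.009,0.087],[0,0,0.015,0,0,0,0.087],[0,0,0.015,0,0,0,0.087],[0,0,0.015,0,0,0,0.087],[0,0,0.015,0,0,0,0.087],[0,0,0.015,0,0,0,0.087],[0,0,0.015,0,0,0,0.087],[0,0,0.015,0,0,0,0.087],[0,0,0.015,0,0,0,0.087],[0,0,0.015,0,0,0,0.087],[0,0,0,0,0,0,0.087]]
  ]
}}

```text
time_s: 5.45
tool_pos: [0.5182, -0.3216, 0.0697]
tool_rot: [180.0, -0.2, 145.8]
force: [0.5, 1.3, 0.1]
grip_width: 0.0868
grasp_force: 0.0
```

Request:
{"method": "play_rows", "body": {
  "steps": [
    [[0,0,0,0,0,0,0.0],[0,0,0,0,0,0,0.0],[0,0,0,0,0,0,0.0],[0,0,0,0,0,0,0.0],[0,0,0,0,0,0,0.0],[0,0,0,0,0,0,0.0],[0,0,0,0,0,0,0.0],[0,0,0,0,0,0,0.0]]
  ],
  "force": 45
}}

```text
time_s: 6.25
tool_pos: [0.5198, -0.3224, 0.0726]
tool_rot: [-180.0, 0.0, 145.8]
force: [0.6, 0.4, 0.2]
grip_width: 0.0312
grasp_force: 0.0
```

```bash
python3 - <<'E'
from cell import *
from h import *
cs={k:read_camera(k) for k in("side","wrist","top")}
im=cs["side"]["frame"][120:280,240:440,::-1]
cv2.imwrite("pics/s2.png",cv2.resize(im,None,fx=3,fy=3,interpolation=cv2.INTER_CUBIC))
for k in cs: print(k,[(round(d["p"],2),d["extent"]) for d in silhouettes(k,"puller_grip")])
s=get_obs();print(s["grip_width"],s["grasp_force"],s["force"]);delta(s,[.5202,-.3223,.2],145.8)
E
```

```text
side [(0.73, [405.8, 154.2, 451.2, 231.1]), (0.67, [348.1, 168.7, 373.8, 221.8]), (0.62, [308.4, 191.1, 338.4, 246.1]), (0.59, [351.2, 188.9, 412.5, 270.7])]
wrist [(0.88, [69.9, 0.0, 325.5, 123.5]), (0.79, [54.9, 264.0, 157.5, 378.0]), (0.59, [281.1, 207.8, 356.3, 362.2]), (0.55, [1.4, 187.9, 7.3, 207.2])]
top [(0.94, [442.3, 234.3, 477.7, 266.1]), (0.9, [452.1, 297.3, 509.8, 352.2])]
0.023540040506967154 44.92720368783921 [ 0.34254319  0.19500378 -0.25505356]
t 6.55 tool [ 0.5197 -0.3224  0.0725] [-179.99   -0.    145.81] shift(tool) [-0.0003  0.0003 -0.1275] rotvec [-0.0001 -0.0001  0.0001] q [ 58.   24.3 -35.4  97.5  15.5  63.1  73.7]
```

View pics/s2.png

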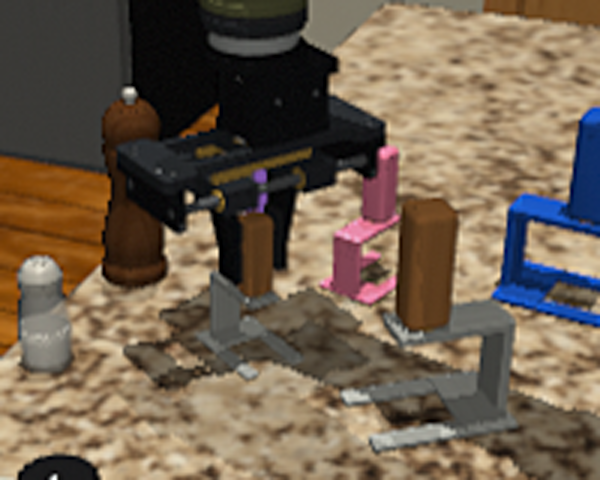

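The gripper holds the small wooden handle (crop (257,250)) with a 23.5 mm opening at 45 N, and the fork is flat on the worktop. I lift, carry, then turn.

Request:
{"method": "play_rows", "body": {
  "steps": [
    [[0,0,-0.01,0,0,0,0],[0,0,-0.015,0,0,0,0],[0,0,-0.015,0,0,0,0],[0,0,-0.015,0,0,0,0],[0,0,-0.015,0,0,0,0],[0,0,-0.015,0,0,0,0],[0,0,-0.015,0,0,0,0],[0,0,-0.015,0,0,0,0],[0,0,-0.01,0,0,0,0],[0,0,0,0,0,0,0]]
  ]
}}

```text
time_s: 7.55
tool_pos: [0.5207, -0.3228, 0.1995]
tool_rot: [-180.0, 0.2, 145.8]
force: [0.1, 0.0, -2.5]
grip_width: 0.0234
grasp_force: 44.9
```

Request:
{"method": "play_rows", "body": {
  "steps": [
    [[0.001,0.021,0,0,0,0,0],[0.001,0.021,0,0,0,0,0],[0.001,0.021,0,0,0,0,0],[0.001,0.021,0,0,0,0,0],[0.001,0.021,0,0,0,0,0],[0.001,0.021,0,0,0,0,0],[0.001,0.021,0,0,0,0,0],[0.001,0.021,0,0,0,0,0],[0.001,0.021,0,0,0,0,0],[0.001,0.021,0,0,0,0,0],[0,0.021,0,0,0,0,0],[0,0.021,0,0,0,0,0]]
  ]
}}

```text
time_s: 8.75
tool_pos: [0.653, -0.1076, 0.1964]
tool_rot: [-180.0, -0.1, 145.8]
force: [-0.2, -0.6, -2.5]
grip_width: 0.024
grasp_force: 44.9
```

Request:
{"method": "play_rows", "body": {
  "steps": [
    [[0,0,0,0,0,0.103,0],[0,0,0,0,0,0.103,0],[0,0,0,0,0,0.103,0],[0,0,0,0,0,0.103,0],[0,0,0,0,0,0.103,0],[0,0,0,0,0,0.103,0],[0,0,0,0,0,0.103,0],[0,0,0,0,0,0.103,0],[0,0,0,0,0,0,0],[0,0,0,0,0,0,0]]
  ]
}}

```text
time_s: 9.75
tool_pos: [0.6529, -0.1082, 0.1968]
tool_rot: [-179.9, -0.0, 98.7]
force: [0.4, -0.1, -0.9]
grip_width: 0.0241
grasp_force: 44.9
```

```bash
cat > g.py <<'E'
from cell import *
from h import *
import sys
s=get_obs();tp=s["tool_pos"];yaw=np.radians(s["tool_rot"][2])
z=tp[2]+.0175
cs={k:read_camera(k) for k in("side","wrist","top")}
C=np.array(tp)+[0,0,0]
obs={}
for k in cs:
    uv=proj(np.array([[tp[0],tp[1],z-.05]]),cs[k])[0]
    L=[d for d in silhouettes(k,"puller_grip") if d["p"]>.3]
    print(k,uv.round(),[(round(d["p"],2),np.round(d["extent"]).tolist()) for d in L])
    L=[d for d in L if d["extent"][0]-25<uv[0]<d["extent"][2]+25 and d["extent"][1]-25<uv[1]<d["extent"][3]+25]
    if L: obs[k]=L[0]["pixels"].astype(np.float32)
    for n in("red_knob_center","black_knob_center"):
        for d in silhouettes(k,n)[:1]:
            v,u=np.nonzero(d["pixels"]);print(k,n,round(d["p"],2),ray([u.mean(),v.mean()],cs[k],.08).round(4))
LOW=PUL[:5]
ims=[]
for k in("side","wrist"):
    im=cs[k]["frame"][...,::-1].copy();f=3 if k=="side" else 2
    im=cv2.resize(im,None,fx=f,fy=f,interpolation=cv2.INTER_CUBIC)
    for b in PUL: cv2.polylines(im,[cv2.convexHull(((proj(T(b,[tp[0],tp[1],yaw],z),cs[k])+.5)*f).astype(np.int32))],True,(0,255,0),1)
    for sx in(1,-1):
      for zz in(.066,.09):
        u=((proj(T(CYL(sx*60,-105,27,zz*1e3,zz*1e3),[.564,.0954,np.radians(8.6)],0),cs[k])+.5)*f).astype(np.int32);cv2.polylines(im,[cv2.convexHull(u)],True,(255,255,0),1)
    c=((proj(np.array([[tp[0],tp[1],.08]]),cs[k])[0])*f).astype(int)
    x0=int(np.clip(c[0]-200,0,im.shape[1]-400));y0=int(np.clip(c[1]-250,0,im.shape[0]-500));ims.append(im[y0:y0+500,x0:x0+400])
cv2.imwrite(sys.argv[1],np.hstack(ims))
delta(s,[float(a) for a in sys.argv[2:5]],float(sys.argv[5]));print(np.round(s["force"],1),s["grip_width"])
E
python3 g.py pics/g1.png .637 .001 .1285 98.6
```

```text
side [218. 205.] [(0.96, [348.0, 168.0, 375.0, 223.0]), (0.96, [405.0, 155.0, 455.0, 233.0]), (0.88, [200.0, 165.0, 242.0, 232.0]), (0.7, [353.0, 189.0, 412.0, 272.0])]
side red_knob_center 0.87 [0.6317 0.0059 0.08  ]
side black_knob_center 0.91 [ 0.5146 -0.0129  0.08  ]
wrist [322. 272.] [(0.96, [54.0, 288.0, 116.0, 366.0]), (0.8, [282.0, 207.0, 357.0, 363.0])]
wrist red_knob_center 0.58 [0.6345 0.0028 0.08  ]
wrist black_knob_center 0.97 [ 0.5175 -0.0145  0.08  ]
top [289. 146.] [(0.87, [435.0, 234.0, 480.0, 266.0]), (0.74, [454.0, 295.0, 510.0, 354.0]), (0.6, [346.0, 268.0, 408.0, 326.0])]
t 9.75 tool [ 0.6529 -0.1082  0.1968] [-1.7994e+02 -2.0000e-02  9.8740e+01] shift(tool) [0.1104 0.001  0.0684] rotvec [-0.0011 -0.0003  0.0024] q [ 31.9  23.9 -33.2  82.3  13.1  77.8   6.9]
[ 0.4 -0.1 -0.9] 0.02411016637486682
```

View pics/g1.png

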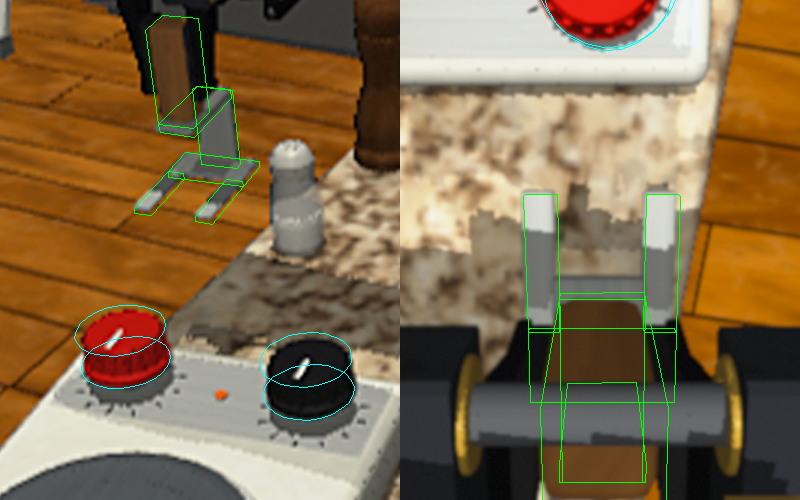

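The puller sits in the grip just as modelled (fork tips at crop (540,200) and (660,200)). The red knob, at crop (602,0), is centred on the tool's x line. I lower the puller, then slide it in.

Request:
{"method": "play_rows", "body": {
  "steps": [
    [[0,0,0.01,0,0,0,0],[0,0,0.01,0,0,0,0],[0,0,0.01,0,0,0,0],[0,0,0.01,0,0,0,0],[0,0,0.01,0,0,0,0],[0,0,0.01,0,0,0,0],[0,0,0.008,0,0,0,0],[0,0,0,0,0,0,0],[0,0,0,0,0,0,0],[0,0,0,0,0,0,0]]
  ]
}}

```text
time_s: 11.35
tool_pos: [0.6536, -0.1083, 0.1302]
tool_rot: [179.9, 0.0, 98.6]
force: [-0.1, 0.1, -1.6]
grip_width: 0.0237
grasp_force: 44.9
```

```bash
python3 g.py pics/g2.png .636 .002 .1285 98.6 | tail -3
```

```text
top [291. 158.] [(0.84, [451.0, 294.0, 510.0, 349.0]), (0.82, [435.0, 235.0, 480.0, 267.0]), (0.77, [346.0, 266.0, 404.0, 326.0]), (0.51, [307.0, 145.0, 312.0, 171.0])]
t 11.35 tool [ 0.6536 -0.1083  0.1302] [1.7994e+02 2.0000e-02 9.8590e+01] shift(tool) [ 0.1117 -0.0009  0.0017] rotvec [ 0.0011  0.0004 -0.0001] q [ 31.6  26.4 -32.5  86.9  14.7  70.9   5.6]
[-0.1  0.1 -1.6] 0.0237162886302888
```

View pics/g2.png

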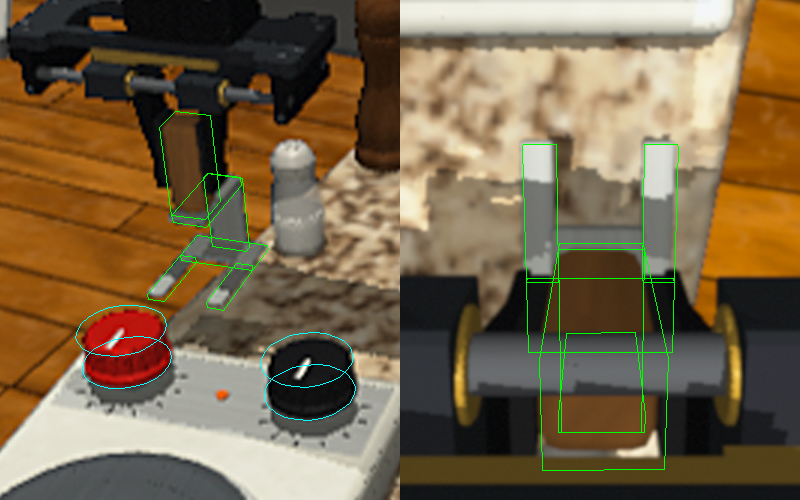

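The fork is level, in front of the strip, at the right height (side crop (205,270)). I slide in, first partway.

Request:
{"method": "play_rows", "body": {
  "steps": [
    [[0.008,0,0.001,0,0,0,0],[0.008,0,0.001,0,0,0,0],[0.008,0,0,0,0,0,0],[0.008,0,0,0,0,0,0],[0.008,0,0,0,0,0,0],[0.008,0,0,0,0,0,0],[0.006,0,0,0,0,0,0],[0,0,0,0,0,0,0],[0,0,0,0,0,0,0]]
  ]
}}

```text
time_s: 12.85
tool_pos: [0.6451, -0.0551, 0.1276]
tool_rot: [180.0, 0.0, 98.6]
force: [1.5, -0.1, -1.9]
grip_width: 0.0238
grasp_force: 44.9
```

```bash
python3 g.py pics/g3.png .636 .002 .1285 98.6
```

```text
side [210. 250.] [(0.93, [353.0, 187.0, 414.0, 271.0]), (0.76, [349.0, 165.0, 374.0, 223.0]), (0.67, [198.0, 211.0, 236.0, 277.0]), (0.57, [407.0, 156.0, 454.0, 230.0])]
side red_knob_center 0.82 [0.6315 0.006  0.08  ]
side black_knob_center 0.67 [ 0.5142 -0.0118  0.08  ]
wrist [322. 272.] [(0.6, [278.0, 206.0, 360.0, 363.0])]
wrist red_knob_center 0.85 [0.6343 0.0042 0.08  ]
wrist black_knob_center 0.63 [ 0.5172 -0.0134  0.08  ]
top [266. 162.] [(0.96, [434.0, 234.0, 483.0, 266.0]), (0.92, [345.0, 267.0, 404.0, 327.0]), (0.65, [280.0, 150.0, 291.0, 176.0])]
top red_knob_center 0.54 [ 0.6462 -0.0937  0.08  ]
t 12.85 tool [ 0.6451 -0.0551  0.1276] [1.80e+02 3.00e-02 9.86e+01] shift(tool) [ 0.0578 -0.0005 -0.0009] rotvec [ 0.0001  0.0005 -0.    ] q [ 28.5  25.  -33.7  89.3  14.5  70.1   1. ]
[ 1.5 -0.1 -1.9] 0.023760580721935428
```

View pics/g3.png

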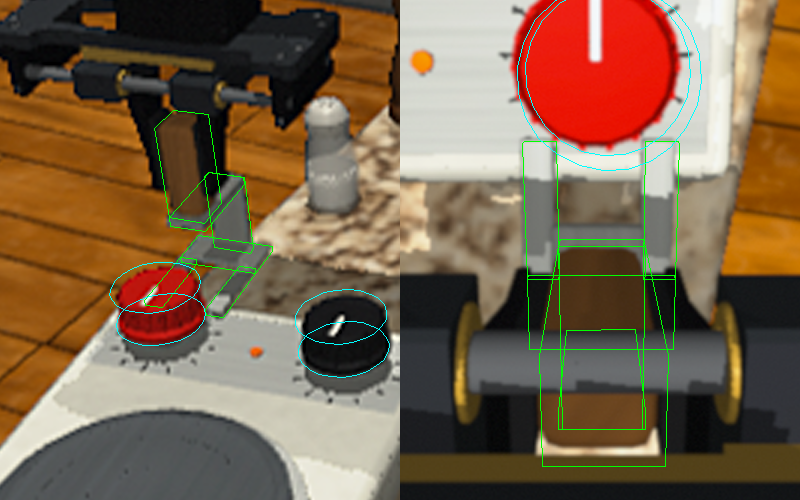

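In the wrist view the knob is centred at crop (596,70) and the fork at 601. The knob is therefore about 1.5 mm further left and 4 mm further on, near (0.6345, 0.0045). I slide the remaining 60 mm.

Request:
{"method": "play_rows", "body": {
  "steps": [
    [[0.008,-0.001,0,0,0,0,0],[0.008,-0.0005,0,0,0,0,0],[0.008,0,0,0,0,0,0],[0.008,0,0,0,0,0,0],[0.008,0,0,0,0,0,0],[0.008,0,0,0,0,0,0],[0.008,0,0,0,0,0,0],[0.004,0,0,0,0,0,0],[0,0,0,0,0,0,0],[0,0,0,0,0,0,0],[0,0,0,0,0,0,0]]
  ]
}}

```text
time_s: 14.55
tool_pos: [0.6347, 0.0034, 0.1275]
tool_rot: [-180.0, 0.0, 98.5]
force: [0.0, -0.3, -1.4]
grip_width: 0.0238
grasp_force: 44.9
```

```bash
python3 g.py pics/g4.png .6345 .0045 .1285 98.6
```

```text
side [196. 267.] [(0.87, [180.0, 228.0, 222.0, 296.0]), (0.83, [352.0, 186.0, 413.0, 272.0]), (0.8, [350.0, 168.0, 375.0, 224.0]), (0.77, [408.0, 156.0, 454.0, 234.0])]
side red_knob_center 0.93 [0.6301 0.0085 0.08  ]
side black_knob_center 0.88 [ 0.5148 -0.0124  0.08  ]
wrist [322. 272.] [(0.7, [280.0, 208.0, 358.0, 362.0])]
wrist red_knob_center 0.78 [0.633 0.016 0.08 ]
wrist black_knob_center 0.84 [ 0.5154 -0.0099  0.08  ]
top [239. 166.] [(0.93, [434.0, 235.0, 481.0, 265.0]), (0.88, [452.0, 297.0, 511.0, 351.0]), (0.72, [347.0, 270.0, 404.0, 326.0])]
top red_knob_center 0.6 [ 0.5167 -0.019   0.08  ]
top black_knob_center 0.8 [ 0.517  -0.0188  0.08  ]
t 14.55 tool [0.6347 0.0034 0.1275] [-1.800e+02  3.000e-02  9.854e+01] shift(tool) [ 0.0011 -0.0001 -0.001 ] rotvec [-0.0001  0.0005 -0.001 ] q [ 24.9  23.8 -35.   91.2  14.3  69.6  -4.4]
[ 0.  -0.3 -1.4] 0.023821233249829165
```

View pics/g4.png

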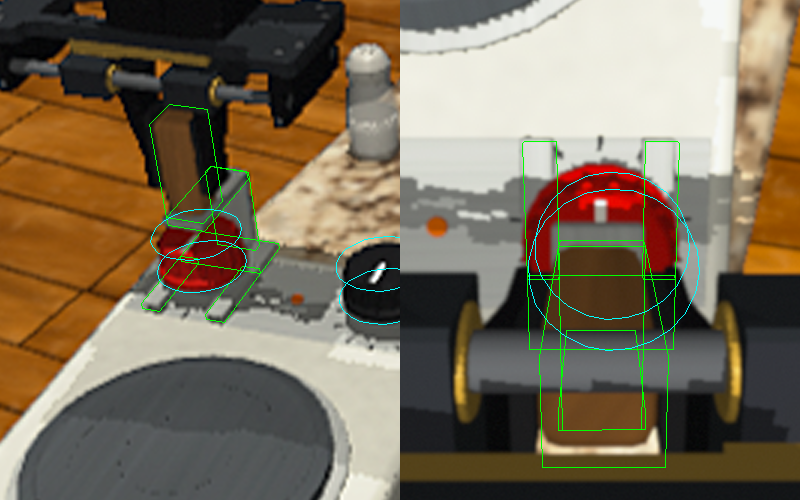

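The fork is hooked under the red knob: its tips show on the far side at crop (540,150) and (660,150), and there is no side force. I pull up slowly.

Request:
{"method": "play_rows", "body": {
  "steps": [
    [[0,0,-0.003,0,0,0,0],[0,0,-0.003,0,0,0,0],[0,0,-0.002,0,0,0,0],[0,0,-0.002,0,0,0,0],[0,0,-0.002,0,0,0,0],[0,0,-0.002,0,0,0,0],[0,0,-0.002,0,0,0,0],[0,0,-0.002,0,0,0,0],[0,0,-0.002,0,0,0,0],[0,0,-0.002,0,0,0,0]]
  ]
}}

```text
time_s: 16.15
tool_pos: [0.6348, 0.0042, 0.1501]
tool_rot: [180.0, 0.0, 98.6]
force: [-1.0, -0.6, -2.3]
grip_width: 0.0234
grasp_force: 44.9
```

Request:
{"method": "play_rows", "body": {
  "steps": [
    [[0,0,-0.003,0,0,0,0],[0,0,-0.003,0,0,0,0],[0,0,-0.003,0,0,0,0],[0,0,-0.003,0,0,0,0],[0,0,-0.003,0,0,0,0],[0,0,-0.003,0,0,0,0],[0,0,-0.003,0,0,0,0],[0,0,-0.003,0,0,0,0],[0,0,-0.003,0,0,0,0],[0,0,-0.003,0,0,0,0],[0,0,0,0,0,0,0],[0,0,0,0,0,0,0]]
  ]
}}

```text
time_s: 17.35
tool_pos: [0.6346, 0.0042, 0.1795]
tool_rot: [180.0, 0.0, 98.6]
force: [-0.1, -0.1, -1.7]
grip_width: 0.0236
grasp_force: 44.9
```

```bash
python3 g.py pics/g5.png .6345 .0045 .1285 98.6|tail -2
```

```text
t 17.35 tool [0.6346 0.0042 0.1795] [1.80e+02 1.00e-02 9.86e+01] shift(tool) [ 0.0003 -0.0001  0.051 ] rotvec [ 0.      0.0001 -0.0001] q [ 25.3  21.5 -35.7  87.8  12.8  74.8  -3.3]
[-0.1 -0.1 -1.7] 0.023622775594866415
```

View pics/g5.png

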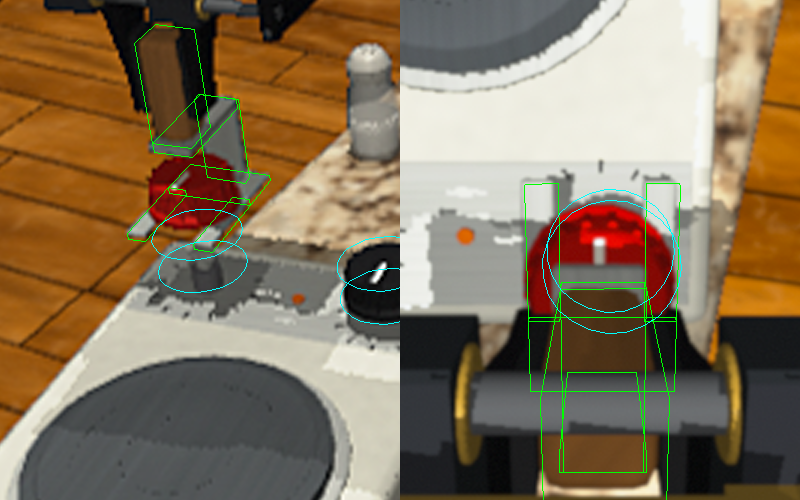

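The red knob is off and lying on the fork (side crop (190,190), with its post bare below). I'm out of picture views, so I'll use numbers from here. I carry it gently back, then sideways, to free worktop around (0.54, -0.14).

Request:
{"method": "play_rows", "body": {
  "steps": [
    [[-0.004,0,0,0,0,0,0],[-0.008,0,0,0,0,0,0],[-0.01,0,0,0,0,0,0],[-0.01,0,0,0,0,0,0],[-0.01,0,0,0,0,0,0],[-0.01,0,0,0,0,0,0],[-0.01,0,0,0,0,0,0],[-0.01,0,0,0,0,0,0],[-0.01,0,0,0,0,0,0],[-0.01,0,0,0,0,0,0],[-0.008,0,0,0,0,0,0],[-0.004,0,0,0,0,0,0]]
  ]
}}

```text
time_s: 19.15
tool_pos: [0.6502, -0.1001, 0.1794]
tool_rot: [-180.0, 0.0, 98.5]
force: [0.9, -0.3, -2.3]
grip_width: 0.0235
grasp_force: 44.9
```

Request:
{"method": "play_rows", "body": {
  "steps": [
    [[-0.002,-0.004,0,0,0,0,0],[-0.002,-0.008,0,0,0,0,0],[-0.002,-0.012,0,0,0,0,0],[-0.003,-0.014,0,0,0,0,0],[-0.003,-0.014,0,0,0,0,0],[-0.003,-0.014,0,0,0,0,0],[-0.003,-0.014,0,0,0,0,0],[-0.002,-0.012,0,0,0,0,0],[-0.002,-0.01,0,0,0,0,0],[-0.002,-0.008,0,0,0,0,0],[-0.001,-0.004,0,0,0,0,0],[0,0,0,0,0,0,0]]
  ]
}}

```text
time_s: 20.35
tool_pos: [0.5409, -0.1408, 0.1796]
tool_rot: [180.0, 0.0, 98.6]
force: [0.5, -0.6, -1.6]
grip_width: 0.0239
grasp_force: 44.9
```

```bash
python3 - <<'E'
from cell import *
from h import *
s=get_obs();delta(s,[.54,-.14,.0725],98.6);h=s["tool_pos"][2]-.0725
for k in("side","top","wrist"):
    c=read_camera(k)
    for n in("red_knob_center","puller_grip"):
        for d in silhouettes(k,n)[:4]:
            v,u=np.nonzero(d["pixels"]);print(k,n,round(d["p"],2),np.round(d["extent"]),ray([u.mean(),v.mean()],c,h+.018).round(3),ray([u.mean(),v.mean()],c,.02).round(3))
E
```

```text
t 20.35 tool [ 0.5409 -0.1408  0.1796] [1.800e+02 3.000e-02 9.856e+01] shift(tool) [ 0.0009 -0.0008  0.1071] rotvec [ 0.0001  0.0005 -0.0007] q [ 41.4  11.2 -33.1  98.7   6.5  72.   15.4]
side red_knob_center 0.78 [266. 216. 291. 237.] [ 0.54  -0.139  0.125] [ 0.628 -0.298  0.02 ]
side red_knob_center 0.63 [260. 176. 298. 243.] [ 0.583 -0.222  0.125] [ 0.682 -0.401  0.02 ]
side puller_grip 0.81 [261. 174. 298. 244.] [ 0.583 -0.224  0.125] [ 0.681 -0.403  0.02 ]
side puller_grip 0.62 [406. 155. 453. 234.] [ 0.299 -0.397  0.125] [ 0.332 -0.617  0.02 ]
side puller_grip 0.59 [352. 187. 414. 269.] [ 0.34  -0.202  0.125] [ 0.383 -0.376  0.02 ]
side puller_grip 0.56 [348. 168. 374. 222.] [ 0.434 -0.329  0.125] [ 0.498 -0.532  0.02 ]
top puller_grip 0.77 [451. 294. 510. 351.] [ 0.316 -0.482  0.125] [ 0.319 -0.515  0.02 ]
top puller_grip 0.64 [347. 269. 402. 326.] [ 0.356 -0.288  0.125] [ 0.364 -0.3    0.02 ]
top puller_grip 0.62 [437. 234. 482. 264.] [ 0.458 -0.444  0.125] [ 0.477 -0.473  0.02 ]
wrist puller_grip 0.88 [281. 207. 357. 362.] [ 0.543 -0.16   0.125] [ 0.549 -0.205  0.02 ]
wrist puller_grip 0.57 [ 69. 338. 131. 380.] [ 0.394 -0.24   0.125] [ 0.329 -0.323  0.02 ]
```

The knob is at (0.540, -0.139), still under the handle axis at (0.541, -0.141), and the place is clear of the look-alikes. I go down.

Request:
{"method": "play_rows", "body": {
  "steps": [
    [[0,0,0.005,0,0,0,0],[0,0,0.01,0,0,0,0],[0,0,0.012,0,0,0,0],[0,0,0.012,0,0,0,0],[0,0,0.012,0,0,0,0],[0,0,0.012,0,0,0,0],[0,0,0.012,0,0,0,0],[0,0,0.01,0,0,0,0],[0,0,0.007,0,0,0,0],[0,0,0.005,0,0,0,0],[0,0,0.003,0,0,0,0],[0,0,0.002,0,0,0,0]]
  ]
}}

```text
time_s: 22.0
tool_pos: [0.5414, -0.1404, 0.0776]
tool_rot: [180.0, 0.0, 98.6]
force: [0.5, -0.0, -2.6]
grip_width: 0.0237
grasp_force: 44.9
```

Request:
{"method": "play_rows", "body": {
  "steps": [
    [[0,0,0.001,0,0,0,0],[0,0,0.001,0,0,0,0],[0,0,0.001,0,0,0,0],[0,0,0,0,0,0,0],[0,0,0,0,0,0,0]]
  ]
}}

```text
time_s: 22.5
tool_pos: [0.5413, -0.1404, 0.0747]
tool_rot: [180.0, 0.0, 98.6]
force: [-0.3, 1.1, -1.1]
grip_width: 0.0239
grasp_force: 44.9
```

Request:
{"method": "play_rows", "body": {
  "steps": [
    [[0,0,0.001,0,0,0,0],[0,0,0,0,0,0,0],[0,0,0.001,0,0,0,0],[0,0,0,0,0,0,0],[0,0,0,0,0,0,0]]
  ]
}}

```text
time_s: 23.0
tool_pos: [0.5411, -0.1404, 0.0725]
tool_rot: [-180.0, 0.0, 98.6]
force: [-1.0, -0.5, -1.8]
grip_width: 0.0239
grasp_force: 44.9
```

```bash
python3 -c "
from cell import *
for i in range(4):
    read_camera('top');s=get_obs();print(s['tool_pos'],s['force'])"
```

```text
[ 0.54114967 -0.14039538  0.07249914] [ 0.19490919 -0.09763338 -1.57059951]
[ 0.54114765 -0.14040469  0.07251286] [ 0.00331254 -0.77120013 -1.79208873]
[ 0.54112661 -0.14037576  0.0724767 ] [-0.15375196  1.06843094 -1.52806348]
[ 0.54114796 -0.140395    0.07251222] [-0.45465723 -0.06110662 -1.8491795 ]
```

Request:
{"method": "play_rows", "body": {
  "steps": [
    [[0,0,0.0007,0,0,0,0],[0,0,0,0,0,0,0],[0,0,0,0,0,0,0],[0,0,0,0,0,0,0]]
  ]
}}

```text
time_s: 23.6
tool_pos: [0.5412, -0.1404, 0.0725]
tool_rot: [-180.0, 0.0, 98.6]
force: [-3.9, -0.0, 5.8]
grip_width: 0.0234
grasp_force: 44.9
```

Request:
{"method": "play_rows", "body": {
  "steps": [
    [[0,0,0.0007,0,0,0,0],[0,0,0,0,0,0,0],[0,0,0,0,0,0,0],[0,0,0,0,0,0,0]]
  ]
}}

```text
time_s: 24.0
tool_pos: [0.5412, -0.1404, 0.0724]
tool_rot: [-180.0, 0.0, 98.6]
force: [-5.6, 0.9, 10.5]
grip_width: 0.0239
grasp_force: 44.9
```

It's in contact. I relieve the load, open gradually and rise.

Request:
{"method": "play_rows", "body": {
  "steps": [
    [[0,0,-0.001,0,0,0,0],[0,0,0,0,0,0,0],[0,0,0,0,0,0,0.03],[0,0,0,0,0,0,0.045],[0,0,0,0,0,0,0.06],[0,0,0,0,0,0,0.06],[0,0,0,0,0,0,0.06],[0,0,0,0,0,0,0.06]]
  ],
  "force": 10
}}

```text
time_s: 24.8
tool_pos: [0.5412, -0.1404, 0.0721]
tool_rot: [180.0, 0.0, 98.6]
force: [0.2, -0.6, -1.2]
grip_width: 0.0578
grasp_force: 0.0
```

Request:
{"method": "play_rows", "body": {
  "steps": [
    [[0,0,-0.01,0,0,0,0.06],[0,0,-0.01,0,0,0,0.06],[0,0,-0.015,0,0,0,0.06],[0,0,-0.015,0,0,0,0.06],[0,0,-0.015,0,0,0,0.06],[0,0,-0.015,0,0,0,0.06],[0,0,-0.015,0,0,0,0.06],[0,0,-0.015,0,0,0,0.06],[0,0,-0.01,0,0,0,0.06],[0,0,0,0,0,0,0.06],[0,0,0,0,0,0,0.06]]
  ]
}}

```text
time_s: 25.9
tool_pos: [0.541, -0.1404, 0.1919]
tool_rot: [-180.0, -0.0, 98.6]
force: [-0.8, 0.8, -1.0]
grip_width: 0.06
grasp_force: 0.0
```

```bash
python3 - <<'E'
from cell import *
from h import *
s=get_obs();print(s["time_s"],s["tool_pos"],s["grip_width"],s["force"])
o=[]
for k in("side","wrist"):
    c=read_camera(k)
    for n,z in(("red_knob_center",.018),("black_knob_center",.08)):
        for d in silhouettes(k,n)[:1]:
            v,u=np.nonzero(d["pixels"]);print(k,n,round(d["p"],2),np.round(d["extent"]),ray([u.mean(),v.mean()],c,z).round(4))
    uv=proj(np.array([[.541,-.14,.06]]),c)[0]
    d=min(silhouettes(k,"puller_grip"),key=lambda d:np.hypot((d["extent"][0]+d["extent"][2])/2-uv[0],(d["extent"][1]+d["extent"][3])/2-uv[1]))
    print(d["p"],d["extent"]);o.append((c,d["pixels"].astype(np.float32)))
P=PUL+[CYL(0,0,27,-86,-62)]
for parts in(PUL,P):
    f=fit(parts,.09,o,[.541,-.14],[np.radians(98.6)]);print(f.x[:2],np.degrees(f.x[2]),f.fun,[cost(f.x,parts,.09,[q]) for q in o])
E
```

```text
25.9 [ 0.54099166 -0.14040823  0.19192268] 0.060026980760612636 [-0.75580025  0.82210643 -0.97927812]
side red_knob_center 0.89 [270. 262. 294. 284.] [ 0.5391 -0.1387  0.018 ]
0.59 [271.4, 225.0, 297.7, 286.6]
wrist red_knob_center 0.86 [295. 199. 349. 241.] [ 0.5392 -0.1319  0.018 ]
wrist black_knob_center 0.85 [278.  31. 346. 114.] [ 0.516  -0.0153  0.08  ]
0.58 [293.0, 189.0, 344.1, 277.5]
[ 0.5396602  -0.13801885] 98.52798538945551 0.6641121506690979 [np.float32(0.4116391), np.float32(0.25247306)]
[ 0.53984274 -0.13966348] 98.71654691549521 0.8392124772071838 [np.float32(0.49749976), np.float32(0.3417127)]
```

The puller is standing upright at (0.540, -0.139) at yaw 98.6°. The red knob lies in its fork at (0.539, -0.138), and the black knob is unmoved at (0.516, -0.015). The arm is clear, so I hand it in.

```bash
python3 -c "
from cell import *
print(sign_off())"
```

```text
the job is handed in; nothing more can be done
None
```

The red knob came off with the puller and was handed in lying in its fork, with the puller standing on the free worktop and the black knob still on its post; no verdict came back, the final state was checked by numbers only, and I viewed 11 pictures, one over the limit of 10.

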